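# Index the assembly turntable and lock it with the tilted wing knob

## Robot

A 7-joint arm with a two-finger parallel gripper is mounted at the origin on the work surface. World frame = base frame: x ahead of the robot, y to its left, z up, the work surface at z = 0. Lengths are in m, angles in rad, forces in N, time in s.
With the tool pointing down it reaches from about 0.4 to 0.875 m from the base axis. Payload 19.3 kg.
Tool frame: the origin (TCP) lies midway between the tips of the shut fingers; the grasp point (between the pads) lies 19 mm behind it (bot.pinch_z is the distance from the TCP to the grasp point, in m); z points along the fingers, y is the direction in which the jaws open and shut (so a half turn about z gives the same grasp; the last joint's range is limited). The gripper opens to 85 mm and grips with 20 to 120 N. Pads are 22 mm wide; open, the fingers measure 114 mm over their backs; the gripper's body (76 mm by 85 mm) begins 54 mm behind the grasp point. The pads swing forward as they close: fully open they stand 13 mm farther back than shut.
Start: joints at [-1.218, 0.521, -0.036, 1.599, 0.021, 1.021, -0.113], TCP at [0.256, 0.57, 0.231] pointing down, gripper open.
Joint ranges: [-2.91, 2.91], [-0.3, 2.13], [-1.5, 1.42], [0.17, 2.43], [-1.26, 4.41], [0.16, 1.93], [-2.52, 2.52]. Speed limits (rad/s): [1.89, 1.89, 2.39, 2.39, 3.01, 3.01, 3.01].

## Interface

Orientations are given as [roll, pitch, yaw] about the fixed x, y, z axes, in that order (R = Rz(yaw) Ry(pitch) Rx(roll)).
In Python, from workcell import bot gives the robot as it stands. The module is installed in compiled form; this text tells all that it offers.
- The arm moves only by the tool move_arm, never from a script. Its argument "moves" is text: rows parted by semicolons, each of 4 numbers parted by spaces: the shift along the tool's x, y, z in mm, then the turn about the tool's z in rad. In form: dx dy dz yaw; .... A call has exactly 10 rows; each row is the pose to reach, as a shift and turn from the pose commanded when the call began, along the tool's axes at that moment; what a row does not reach only later rows make up. A row lasts 1/12 s, in which the tool goes at most 41.7 mm and 7.16 degrees, less where a joint would pass 70% of its speed; a pose out of reach is approached as far as the arm can. A call with a gripper value outside its range is refused whole. "grip" is the opening, from 0 (shut) to 1 (fully open), set as the call begins (left out, the last holds). The fingers move at their own pace and stop on an object; "grip_force" is the grip in N (left out, the last holds). Time passes only in rows, so rows that repeat a pose let the fingers close, or fill a call up. It gives the time, the measured TCP pose, the force and the opening at its end, in the units of the state.
- bot.observe(): the state, without advancing time (a new reading comes with each control period).
- bot.grab_frame(name): name is "scene" or "top"; returns a dict with "frame" (400x640x3 uint8, red, green, blue), "z_map" (400x640 float32, m along the optical axis (not along the pixel's ray), 0 where there is no reading), "K" (3x3 intrinsics, pixels), "dist" ([k1, k2, p1, p2, k3] as OpenCV has them; the pictures are not rectified), "eye" and "attitude" of the camera in the world. Camera axes: x right, y up, looking along -z (the intrinsics and any distortion apply to the point x, -y, -z); pixel columns grow to the right and rows downward; lengths in m; the calibration is good to about 2 mm. A picture is of the moment at which its call begins.
- bot.job_done(): hands the job in, once; it reports no verdict.
Trained networks look in a picture, given as the dict that the camera call returned (one of the last four; its "shot" number tells which), for a name from the list of things; names that differ only in an ending like _2 or _b are one class to them, and where a whole thing is asked for, a point or a joint stands for the part that bears it (a point fixed in the world has none). Each returns a list of dicts, best first, with "conf" (0 to 1); they miss things now and then, are a little off and sometimes report something else, mostly with a low value. They report only what shows in the picture. A call takes as long as a camera call.
- bot.search_frame(picture, label): "at" ([column, row] in pixels, amid what is visible of it).
- bot.pinpoint(picture, label): "at" ([column, row] in pixels: a listed point, or the origin of a listed thing).
The state is a dict: "clock": time; "qpos": joint angles; "qd": joint speeds; "joint_efforts": joint torques, N m; "position": TCP position; "tool_rot": TCP orientation; "force": force on the tool from outside, world axes, zero at the start; "moment": the same for the moment, N m; "grip_width": finger opening in m.
Only numpy, scipy, OpenCV 4.12 (cv2) and the standard library are available. Lean on these libraries where they do the work, as an engineer would, in place of code of your own. Each camera call takes 0.05 s, during which the arm holds its last target. There are 200 camera calls.

## Task

Push the turntable on the build fixture anticlockwise by its red peg to its next click stop, so that the yellow-marked notch stands under the lock pin. Then start the orange wing knob's thread cleanly: turn it backwards (anticlockwise) until it drops with a click, then forwards (clockwise) all the way to its stop, so that the pin locks the table; let go and leave the loose parts and tools lying about where they are.

Things in the scene. Friction and masses are not known exactly. Their poses are not given: they have to be found in the camera images.
- fixture: Aluminium base plate with square holes, 330 x 300 x 8 mm, fixed on the bench. Origin on the bench surface; the plate reaches from -155 to +175 mm along its x and +/-150 mm along its y. It carries a turntable and, at the turntable's -x edge, a grey clamp whose axis leans 24 degrees from vertical towards the fixture's -x (unit axis, upwards: -0.407, 0, 0.914 in the fixture frame).
- table_axis (a point): Centre of the turntable's top, 50 mm above the bench: x +50, y 0 mm in the fixture frame. The turntable is an aluminium disc of radius 112 mm with a blue raised rim (to 62 mm above the bench) on part of its edge. A steel boss and two blocks with green gears stand on it, up to 94 mm above the bench.
- mast_top (a point): Top of a fixed mast of perforated channel, 245 mm high, at x +60, y -137 mm in the fixture frame, with a black motor at its top and an axle reaching to x +150 mm at height 200 mm. Keep clear of it.
- index_table (a joint): Turntable angle, rad; positive is anticlockwise from above. 0: the click stop with the notch under the lock pin; the stop before it is at -1.047. Starts between -1.2 and -0.7. A sprung plunger draws it in only over the last 0.07 rad and resists by up to about 6 N at the peg just before; elsewhere friction takes 1 to 2 N. End stops at -1.3 and +0.35.
- peg_top (a point): Centre of the top of the upright red peg on the turntable: 16 mm diameter, from 50 to 120 mm above the bench, 85 mm from the turntable's axis. At index_table 0 it lies in the direction 95 degrees (anticlockwise from the fixture's +x) from the turntable's axis, at -1.047 in the direction 35 degrees.
- notch (a point): Middle of the 13 mm wide lock notch in the turntable's blue rim, at the rim's top, 101 mm from the turntable's axis; a yellow stripe on the disc leads to it. The pin can enter only here.
- lock_pin (a joint): How far the lock pin, with the wing knob on it, has moved down along the leaning axis, m. Up to 0.0025 with the thread not started; a spring of about 5 N presses it down; about 0.010 once dropped (clicked) into the thread, which hides the red sleeve below the knob; 0.0135 when fully home. Without the notch under it the pin stops at about 0.006 and the thread does not catch.
- knob (a joint): Wing knob angle, rad; positive is clockwise (forwards) seen from above along its axis. Starts between 0.2 and 0.9, thread not started. Turned back past about -0.2 it drops 10 mm if the fingers let it slide (loose hold, release or light push down); backward stop -0.5, forward stop (fully home) 1.7. Turning takes under 0.15 N m.
- knob_grip (a point): Point on the knob's axis where its orange bar is held; z axis along the knob's axis, upwards; it turns with the knob. Bar 56 long, 16 thick, 32 mm high, on a black hub 50 mm across; the point is 22 mm above the hub and 10 mm below the bar's top. With lock_pin 0 it is at x -93, y 0, z +157 mm in the fixture frame. At knob 0 its y axis is the fixture's y.
- knob_dash (a point): White dash on one end of the top of the knob's bar, 24 mm from the knob's axis. The bar's length runs from the axis through this point, 0.6 rad anticlockwise (about the axis, from above) from the x axis of knob_grip.
- motor: Loose black motor block 50 x 36 x 32 mm with a short shaft, on the base plate; origin under its centre. Leave it alone.
- gear: Loose green gear, 60 mm across, 18 mm high, lying on the base plate; origin under its centre. Leave it alone.
- battery: Loose grey battery pack with a blue band, 100 x 50 x 35 mm, on the bench; origin under its centre. Leave it alone.
- wheel: Loose black rubber wheel, 80 mm across, lying flat, 30 mm high; origin under its centre. Leave it alone.
- screwdriver: Loose screwdriver lying on the bench along its own x axis. Leave it alone.
- rail_offcut: Loose perforated aluminium rail, 160 x 25 x 12 mm, on the bench; origin under its centre. Leave it alone.
- wrench: Loose wrench lying on the bench along its own x axis, to the left of the fixture. Leave it alone.

How it is judged:
On the way, in this order (a step that is already met when the one before it is completed fails the run):
1. the turntable stands in its next click stop, the notch under the lock pin, and the knob has not yet dropped (value of joint index_table between -0.05 and 0.05 rad and value of joint lock_pin below 0.005 m), for 0.2 s.
2. the knob has been turned back and has dropped into its thread (value of joint lock_pin above 0.0075 m and value of joint knob below 0.1 rad), for 0.1 s.
3. the knob is turned forwards to its stop (value of joint lock_pin above 0.012 m and value of joint knob above 1.5 rad), for 0.2 s.
At the end, for the whole second after the job is handed in: The turntable is within 0.05 rad of its click stop, the lock pin more than 12 mm down, the knob within 0.2 rad of its forward stop, and the loose things are at rest (all of step 3 and value of joint index_table between -0.05 and 0.05 rad and value of joint knob below 1.8 rad and linear speed of each of motor, gear, battery, wheel, screwdriver, rail_offcut, wrench below 0.02 m/s); the robot touches nothing.
It fails at once if a loose part or tool lying about is moved more than 30 mm (distance of any of motor, gear, battery, wheel, screwdriver, rail_offcut, wrench from where it was at the start of the episode above 0.03 m).
It also fails if it takes over 61 s, if anything falls off the work surface, if the arm or the gripper's body presses on something with over 40 N, if the wrist force passes 120 N, or if a joint passes its speed limit or range.

## Working session

There is one attempt and no reset: what is moved stays moved. The work goes in short steps, Python scripts to look and compute and a tool call to move; the robot and the scene stay as the last step left them, time stands still between calls to the robot, and variables do not carry over. Pictures are saved under pics/ and viewed, about 8 in all and at most 12, crops included, and the job is handed in when it is done.

Besides the shell and the picture viewer there is one more tool, called after "Emit:" as name(argument=value, ...) on one line, values as JSON. move_arm: Moves the arm, as the interface text tells. Its arguments: {"type":"object","properties":{"moves":{"type":"string"},"grip":{"type":"number"},"grip_force":{"type":"number"}},"required":["moves"]}

```bash
mkdir -p pics
cat > h.py <<'E'
import numpy as np, cv2
from scipy.spatial.transform import Rotation as Ro
from workcell import bot
def R_of(a):
    a=np.array(a,float)
    if a.shape==(3,3): return a
    if a.size==3: return Ro.from_euler('xyz',a).as_matrix()
    return Ro.from_quat(a).as_matrix()
def ray(p,at):
    u=cv2.undistortPoints(np.array([[at]],float),np.array(p["K"]),np.array(p["dist"]))[0,0]
    return np.array(p["eye"]),R_of(p["attitude"])@np.array([u[0],-u[1],-1])
def at_z(p,at,z):
    e,d=ray(p,at); return e+d*(z-e[2])/d[2]
def at_depth(p,at):
    c,r=[int(round(v)) for v in at]; w=p["z_map"][max(r-1,0):r+2,max(c-1,0):c+2]; w=w[w>0]
    e,d=ray(p,at); return e+d*np.median(w) if w.size else None
def proj(p,X):
    R=R_of(p["attitude"]); q=R.T@(np.array(X)-np.array(p["eye"])); q=np.array([q[0],-q[1],-q[2]])
    return cv2.projectPoints(q.reshape(1,1,3),np.zeros(3),np.zeros(3),np.array(p["K"]),np.array(p["dist"]))[0][0,0]
def save(p,n,s=None):
    im=cv2.cvtColor(p["frame"],cv2.COLOR_RGB2BGR); 
    if s: x0,y0,x1,y1,f=s; im=cv2.resize(im[y0:y1,x0:x1],None,fx=f,fy=f,interpolation=cv2.INTER_CUBIC)
    cv2.imwrite("pics/"+n,im)
E
python3 - <<'E'
from h import *
np.set_printoptions(precision=4,suppress=True)
print(bot.observe())
for n in("scene","top"):
    p=bot.grab_frame(n); save(p,n+"1.png"); print(n,p["eye"],p["attitude"])
    for l in("fixture","table_axis","mast_top","peg_top","notch","knob_grip","knob_dash"):
        for d in bot.pinpoint(p,l)[:2]: print(l,d["conf"],d["at"],at_depth(p,d["at"]))
E
```

```text
{'clock': 0.0, 'qpos': array([-1.2182,  0.522 , -0.0363,  1.6   ,  0.0212,  1.0211, -0.1128]), 'qd': array([ 0.0005, -0.0017,  0.0015,  0.    , -0.0002,  0.0005,  0.0001]), 'joint_efforts': array([  0.0016, -92.7094,   1.98  , -36.9937,   0.0178,   0.0079,
        -0.0001]), 'position': array([0.2563, 0.5696, 0.2307]), 'tool_rot': array([-3.1404,  0.0001,  2.7188]), 'force': array([ 0.0566, -0.7004,  0.311 ]), 'moment': array([ 0.0344,  0.0382, -0.0029]), 'grip_width': 0.08525366521694233}
scene [1.1302 0.4972 0.7135] [0.9258 0.0057 2.2678]
fixture 0.74 [301.3, 243.2] [0.6761 0.0712 0.1189]
fixture 0.68 [418.2, 326.7] [0.6198 0.3223 0.0063]
table_axis 0.62 [290.4, 242.3] [0.6464 0.0103 0.0625]
mast_top 0.83 [238.5, 146.2] [ 0.3737 -0.4789 -0.0007]
peg_top 0.75 [296.5, 239.5] [0.6349 0.0184 0.0675]
peg_top 0.39 [238.1, 144.7] [ 0.3687 -0.4863 -0.0001]
notch 0.74 [335.8, 231.9] [0.5488 0.0618 0.055 ]
knob_grip 0.74 [336.2, 176.0] [0.4803 0.0071 0.1508]
knob_dash 0.97 [334.9, 173.5] [0.4884 0.0093 0.163 ]
top [0.4484 0.0238 1.0508] [ 0.1562 -0.0049 -1.6001]
fixture 0.68 [326.7, 212.5] [ 0.5716 -0.0015  0.0944]
table_axis 0.63 [321.6, 190.0] [0.6283 0.0089 0.0851]
table_axis 0.47 [425.6, 224.5] [ 0.5424 -0.2561  0.0232]
mast_top 0.82 [393.9, 169.9] [ 0.6364 -0.1383  0.2442]
peg_top 0.6 [297.8, 165.3] [0.6994 0.0668 0.054 ]
notch 0.88 [302.7, 223.9] [0.5491 0.0575 0.0634]
knob_grip 0.56 [327.3, 246.6] [0.4873 0.0016 0.1681]
knob_dash 0.76 [324.2, 238.2] [0.5053 0.0079 0.1748]
```

View pics/scene1.png

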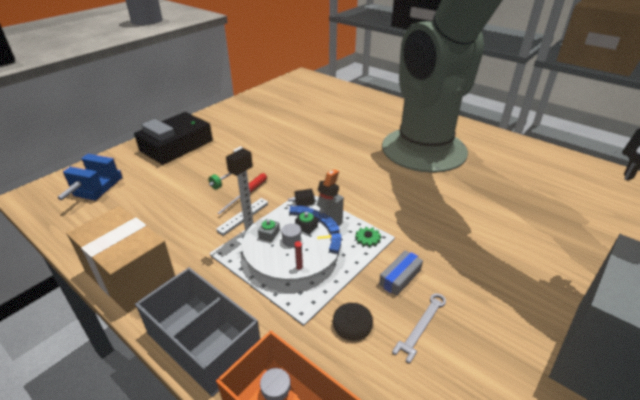

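View pics/top1.png

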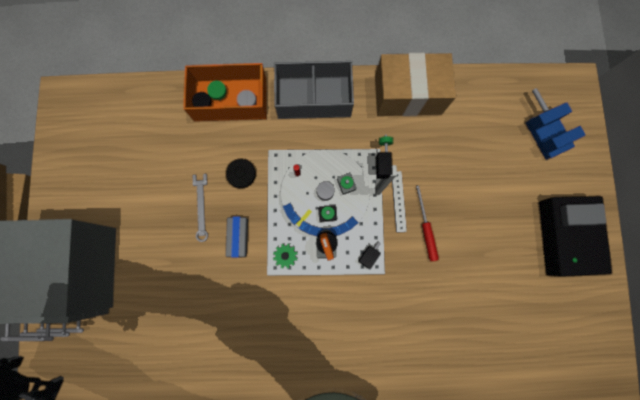

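The scene view shows the turntable and its red peg (299,255), with the orange knob at (331,180). In the top view, up is world +x and left is +y: peg (297,168), boss (325,190), yellow stripe (303,217), knob (327,243), mast (384,165), and gear (285,256) and motor (370,256) beside the knob.

Run:
```python
from h import *
np.set_printoptions(precision=4,suppress=True)
p=bot.grab_frame("top")
im=p["frame"]; save(p,"crop1.png",(255,140,395,285,5))
for c in [(268,150),(383,150),(384,273),(267,274)]: print("corner",at_z(p,c,.008))
hsv=cv2.cvtColor(im,cv2.COLOR_RGB2HSV)
def blob(lo,hi,box):
    m=cv2.inRange(hsv,lo,hi); x0,y0,x1,y1=box; k=np.zeros_like(m);k[y0:y1,x0:x1]=m[y0:y1,x0:x1]
    r,c=np.nonzero(k); return c,r
c,r=blob((0,150,70),(6,255,255),(280,150,315,185)); print("peg px",c.min(),c.max(),r.min(),r.max(),len(c))
P=np.array([at_depth(p,(a,b)) for a,b in zip(c,r)]); print(P)
c,r=blob((22,120,120),(35,255,255),(290,205,320,235)); print("stripe",np.array([at_z(p,(c.mean(),r.mean()),.05)]),len(c))
c,r=blob((5,150,100),(18,255,255),(310,225,345,265)); print("bar",c.mean(),r.mean(),len(c), c.min(),c.max(),r.min(),r.max())
# plate: bright low-height pixels
xs=[]
```

```text
corner [0.7553 0.1475 0.008 ]
corner [ 0.7468 -0.1598  0.008 ]
corner [ 0.4229 -0.145   0.008 ]
corner [0.4293 0.1532 0.008 ]
peg px 294 298 165 171 29
[[0.6837 0.0706 0.12  ]
 [0.6837 0.0682 0.12  ]
 [0.6835 0.0658 0.1205]
 [0.6815 0.073  0.1195]
 [0.6812 0.0706 0.1205]
 [0.6813 0.0683 0.1198]
 [0.681  0.0658 0.1209]
 [0.6811 0.0635 0.1202]
 [0.6791 0.0731 0.1193]
 [0.6788 0.0707 0.1202]
 [0.6786 0.0683 0.121 ]
 [0.6784 0.0659 0.1213]
 [0.6786 0.0636 0.1205]
 [0.6763 0.073  0.121 ]
 [0.6759 0.0706 0.1225]
 [0.6757 0.0682 0.1227]
 [0.6757 0.0659 0.1225]
 [0.6759 0.0636 0.1215]
 [0.6744 0.0732 0.1189]
 [0.6736 0.0707 0.1217]
 [0.6734 0.0683 0.1223]
 [0.6734 0.0659 0.1221]
 [0.6741 0.0637 0.119 ]
 [0.6719 0.0709 0.1186]
 [0.6719 0.0685 0.1186]
 [0.6718 0.0661 0.1186]
 [0.6739 0.0642 0.1097]
 [0.6721 0.0715 0.1076]
 [0.6716 0.069  0.1093]]
stripe [[0.5676 0.0548 0.05  ]] 58
bar 326.9541984732824 248.45038167938932 131 321 332 236 259
```

View pics/crop1.png

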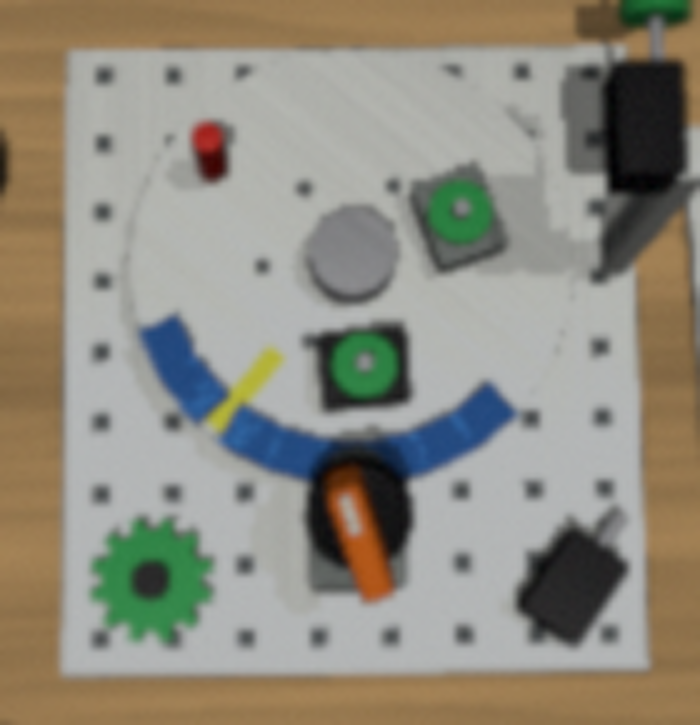

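Emit:
move_arm(moves="-36 -18 0 0.12; -73 -35 0 0.24; -110 -53 0 0.36; -147 -71 0 0.48; -184 -89 0 0.6; -221 -107 0 0.72; -258 -124 0 0.84; -295 -142 0 0.96; -332 -160 0 1.08; -369 -178 0 1.2", grip=1)

```text
clock: 1.68
position: [0.521, 0.2546, 0.2316]
tool_rot: [3.141, -0.0, 1.513]
force: [0.3, 1.2, -0.2]
grip_width: 0.0855
```

```bash
cat >> h.py <<'E'
def goto(x,y,z,yaw=None):
    "shift in tool axes (mm) and turn from measured pose to a world TCP pose, tool down"
    s=bot.observe(); R=R_of(s["tool_rot"]); d=R.T@(np.array([x,y,z])-s["position"])*1000
    t=0 if yaw is None else (s["tool_rot"][2]-yaw+np.pi)%(2*np.pi)-np.pi
    print("t",round(s["clock"],2),"pos",np.round(s["position"],4),"rot",np.round(s["tool_rot"],3),"q",np.round(s["qpos"],2),"F",np.round(s["force"],1),"M",np.round(s["moment"],2),"w",round(s["grip_width"],4),"\nD",np.round(d,1),"turn",round(t,3))
E
python3 -c "
from h import *
goto(.6775,.068,.23,1.396)"
```

```text
t 1.68 pos [0.521  0.2546 0.2316] rot [ 3.141 -0.     1.513] q [-0.79  0.47  0.32  1.74 -0.17  0.97 -0.45] F [ 0.3  1.2 -0.2] M [ 0.05 -0.07 -0.04] w 0.0855 
D [-177.2  167.     1.6] turn 0.117
```

Emit:
move_arm(moves="-29 28 0 0.04; -59 56 0 0.08; -89 84 0 0.117; -118 111 0 0.117; -148 139 0 0.117; -177 167 0 0.117; -177 167 20 0.117; -177 167 60 0.117; -177 167 100 0.117; -177 167 140 0.117")

```text
clock: 2.52
position: [0.6775, 0.0707, 0.0899]
tool_rot: [3.141, -0.0, 1.402]
force: [0.3, 2.0, -0.3]
grip_width: 0.0853
```

```bash
python3 -c "
from h import *
goto(.6775,.068,.085,1.396)
p=bot.grab_frame('scene'); save(p,'s2.png',(200,120,400,290,4))"
```

```text
t 2.52 pos [0.6775 0.0707 0.0899] rot [ 3.141 -0.     1.402] q [-0.38  0.79  0.3   1.56 -0.29  0.84 -0.13] F [ 0.3  2.  -0.3] M [ 0.06 -0.08  0.02] w 0.0853 
D [-2.6  0.4  4.9] turn 0.006
```

View pics/s2.png

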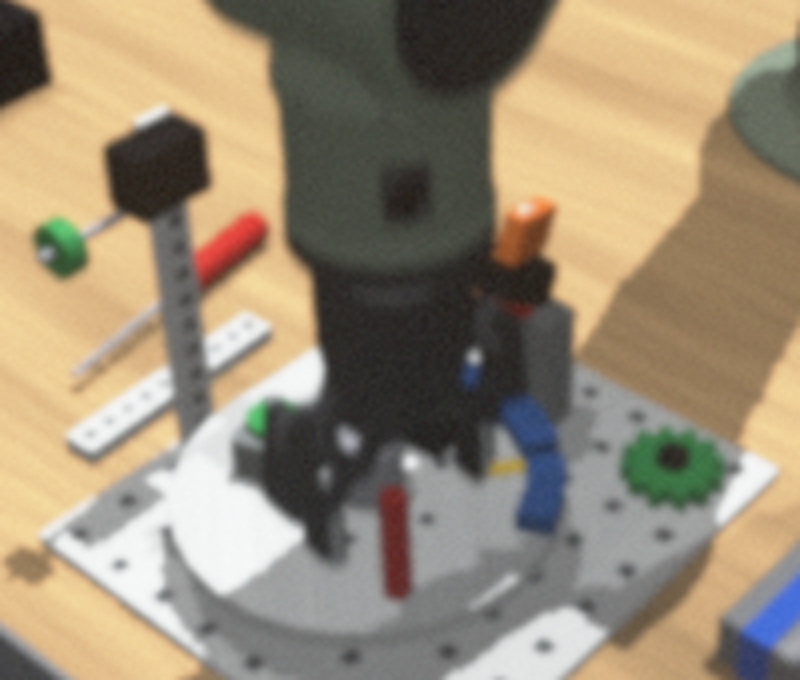

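The view shows the red peg (crop 395,490–595) apparently between the left finger (325,550) and the right finger (470,470). I'll check this by projection.

```bash
python3 -c "
from h import *
p=bot.grab_frame('scene')
c=lambda X:((proj(p,X)-[200,120])*4).round()
P=np.array([.6775,.0707,.0]);t=np.array([.985,-.17,0])
for z in(.09,.1): print(z,c(P+t*.043+[0,0,z]),c(P-t*.043+[0,0,z]),'mid',c(P+[0,0,z]))
print('peg',c([.6775,.068,.12]),c([.6775,.068,.05]))
d=bot.observe()['qpos'];print(d)
"
```

```text
0.09 [337. 575.] [468. 497.] mid [404. 535.]
0.1 [336. 561.] [468. 483.] mid [404. 521.]
peg [399. 490.] [403. 586.]
[-0.37610975  0.79956089  0.30199211  1.55790236 -0.29115518  0.83811994
 -0.13132653]
```

Emit:
move_arm(moves="0 0 3 0; 0 0 5 0; 0 0 5 0; 0 0 5 0; 0 0 5 0; 0 0 5 0; 0 0 5 0; 0 0 5 0; 0 0 5 0; 0 0 5 0", grip=0.35, grip_force=20)

```text
clock: 3.45
position: [0.6775, 0.0707, 0.0863]
tool_rot: [-3.142, 0.0, 1.402]
force: [0.1, -0.5, -0.5]
grip_width: 0.03
```

```bash
python3 -c "
from h import *
for a in (55,65,75,85,91,93.85):
    t=np.radians(a); goto(.629+.085*np.cos(t)-.0069,-.0013+.085*np.sin(t)+.0012,.085)
"
```

```text
t 3.45 pos [0.6775 0.0707 0.0863] rot [-3.142  0.     1.402] q [-0.38  0.8   0.3   1.56 -0.29  0.83 -0.13] F [ 0.1 -0.5 -0.5] M [-0.02  0.02 -0.05] w 0.03 
D [-2.3 -6.3  1.3] turn 0
t 3.45 pos [0.6775 0.0707 0.0863] rot [-3.142  0.     1.402] q [-0.38  0.8   0.3   1.56 -0.29  0.83 -0.13] F [ 0.1 -0.5 -0.5] M [-0.02  0.02 -0.05] w 0.03 
D [  2.8 -20.2   1.3] turn 0
t 3.45 pos [0.6775 0.0707 0.0863] rot [-3.142  0.     1.402] q [-0.38  0.8   0.3   1.56 -0.29  0.83 -0.13] F [ 0.1 -0.5 -0.5] M [-0.02  0.02 -0.05] w 0.03 
D [  5.5 -34.8   1.3] turn 0
t 3.45 pos [0.6775 0.0707 0.0863] rot [-3.142  0.     1.402] q [-0.38  0.8   0.3   1.56 -0.29  0.83 -0.13] F [ 0.1 -0.5 -0.5] M [-0.02  0.02 -0.05] w 0.03 
D [  5.6 -49.6   1.3] turn 0
t 3.45 pos [0.6775 0.0707 0.0863] rot [-3.142  0.     1.402] q [-0.38  0.8   0.3   1.56 -0.29  0.83 -0.13] F [ 0.1 -0.5 -0.5] M [-0.02  0.02 -0.05] w 0.03 
D [  4.4 -58.4   1.3] turn 0
t 3.45 pos [0.6775 0.0707 0.0863] rot [-3.142  0.     1.402] q [-0.38  0.8   0.3   1.56 -0.29  0.83 -0.13] F [ 0.1 -0.5 -0.5] M [-0.02  0.02 -0.05] w 0.03 
D [  3.5 -62.6   1.3] turn 0
```

Emit:
move_arm(moves="-2 -6 0 0; 0 -13 0 0; 3 -20 0 0; 4 -27 0 0; 5 -35 0 0; 5 -42 0 0; 5 -49 0 0; 5 -54 0 0; 4 -58 0 0; 4 -61 0 0")

```text
clock: 4.28
position: [0.6175, 0.085, 0.0865]
tool_rot: [3.141, -0.0, 1.402]
force: [1.2, -1.2, 2.3]
grip_width: 0.0298
```

Emit:
move_arm(moves="0 0 0 0; 0 0 0 0; 0 0 0 0; 0 0 0 0; 0 0 0 0; 0 0 0 0; 0 0 0 0; 0 0 0 0; 0 0 0 0; 0 0 0 0", grip=0.6)

```text
clock: 5.12
position: [0.618, 0.085, 0.0863]
tool_rot: [-3.142, -0.0, 1.402]
force: [0.0, 0.8, -0.4]
grip_width: 0.0511
```

```bash
python3 -c "
from h import *
goto(.6233,.0835,.085)
p=bot.grab_frame('scene'); save(p,'s3.png',(230,160,390,290,5))
for z in (.12,.05): print('exp peg',(proj(p,[.6233,.0835,z])-[230,160])*5)
f=lambda a,z:(proj(p,[.629+.101*np.cos(np.radians(a)),-.0013+.101*np.sin(np.radians(a)),z])-[230,160])*5
for a in (176,178.85,181.7): print('exp notch',a,f(a,.062))
for d in bot.pinpoint(p,'notch')[:2]: print(d,at_z(p,d['at'],.062))
for d in bot.pinpoint(p,'peg_top')[:2]: print(d,at_z(p,d['at'],.12))
"
```

```text
t 5.12 pos [0.618  0.085  0.0863] rot [-3.142 -0.     1.402] q [-0.43  0.72  0.3   1.72 -0.29  0.74 -0.15] F [ 0.   0.8 -0.4] M [ 0.03 -0.    0.  ] w 0.0511 
D [-0.6  5.4  1.3] turn 0
exp peg [463.19947172 358.96895422]
exp peg [462.84312984 478.59966122]
exp notch 176 [463.15619417 275.88399374]
exp notch 178.85 [455.35653415 271.36190794]
exp notch 181.7 [447.2587513  267.11629378]
{'at': [321.2, 214.8], 'conf': 0.57} [0.52934252 0.00221621 0.062     ]
{'at': [319.3, 232.2], 'conf': 0.64} [0.628679   0.07895225 0.12      ]
```

View pics/s3.png

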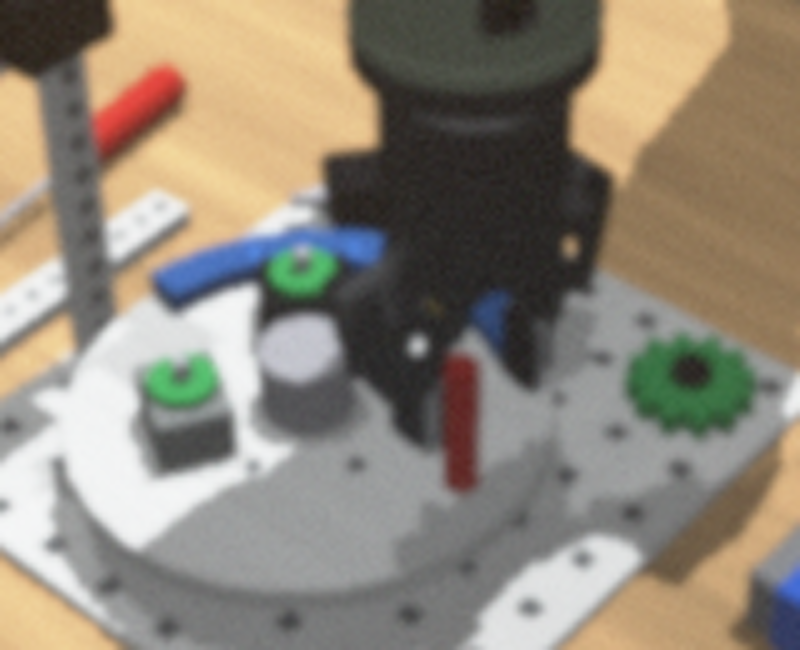

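Emit:
move_arm(moves="0 0 -20 0; 0 0 -60 0; 0 0 -100 0; 0 0 -140 0.12; -20 -22 -160 0.24; -41 -46 -160 0.36; -62 -69 -160 0.48; -83 -92 -160 0.6; -104 -116 -160 0.72; -104 -116 -160 0.84", grip=1)

```text
clock: 6.1
position: [0.482, -0.0012, 0.2466]
tool_rot: [-3.14, 0.001, 0.552]
force: [0.8, 0.3, 0.7]
grip_width: 0.0854
```

```bash
python3 -c "
from h import *
goto(.486,.0016,.22,.28)
p=bot.grab_frame('scene'); save(p,'s4.png',(230,140,390,290,4))
c=lambda X:((proj(p,X)-[230,140])*4).round()
f=lambda a,z:c([.629+.101*np.cos(np.radians(a)),-.0013+.101*np.sin(np.radians(a)),z])
for a in (176,178.85,181.7): print('exp notch',a,f(a,.062))
for z in (.12,.05): print('exp peg',c([.6233,.0835,z]))
print('grip',c([.486,.0016,.157]))
for l,z in(('notch',.062),('peg_top',.12),('knob_dash',.17)):
  for d in bot.pinpoint(p,l)[:2]: print(l,d,at_z(p,d['at'],z),at_depth(p,d['at']))
"
```

```text
t 6.1 pos [ 0.482  -0.0012  0.2466] rot [-3.14e+00  1.00e-03  5.52e-01] q [-0.63  0.33  0.65  1.97 -0.25  0.92 -0.87] F [0.8 0.3 0.7] M [ 0.02 -0.07 -0.01] w 0.0854 
D [ 4.9 -0.2 26.6] turn 0.272
exp notch 176 [371. 301.]
exp notch 178.85 [364. 297.]
exp notch 181.7 [358. 294.]
exp peg [371. 367.]
exp peg [370. 463.]
grip [412. 136.]
notch {'at': [322.0, 218.5], 'conf': 0.78} [0.53865497 0.01234363 0.062     ] [0.53688596 0.0108937  0.06005156]
peg_top {'at': [321.6, 229.6], 'conf': 0.71} [0.61942965 0.07751971 0.12      ] [0.6198284  0.07784733 0.12046336]
knob_dash {'at': [332.7, 172.1], 'conf': 0.81} [0.49523769 0.00808987 0.17      ] [0.49614259 0.00878689 0.1707746 ]
```

View pics/s4.png

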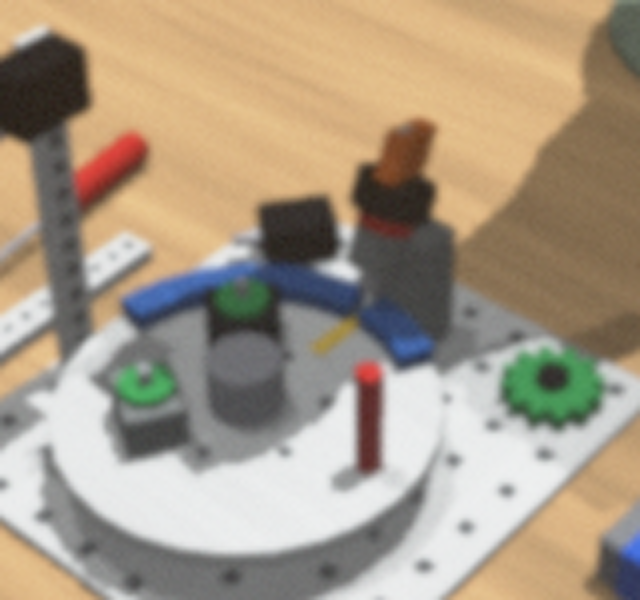

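The notch gap (362,305) and peg (369,370) sit where the click stop predicts, within 1–2 mm. The red sleeve still shows at (388,226), so the thread has not started. Next is descending over the knob.

Emit:
move_arm(moves="2 0 10 0.09; 5 0 26 0.18; 5 0 46 0.27; 5 0 66 0.27; 5 0 86 0.27; 5 0 98 0.27; 5 0 104 0.27; 5 0 104 0.27; 5 0 104 0.27; 5 0 104 0.27")

```text
clock: 7.13
position: [0.491, 0.0047, 0.143]
tool_rot: [3.141, -0.001, 0.293]
force: [0.8, 0.1, 0.2]
grip_width: 0.0858
```

Emit:
move_arm(moves="0 0 0 0; 0 0 0 0; 0 0 0 0; 0 0 0 0; 0 0 0 0; 0 0 0 0; 0 0 0 0; 0 0 0 0; 0 0 0 0; 0 0 0 0", grip=0.28)

```text
clock: 7.97
position: [0.4905, 0.0046, 0.1424]
tool_rot: [3.141, -0.0, 0.292]
force: [0.1, -1.6, 0.7]
grip_width: 0.0242
```

```bash
python3 -c "
from h import *
goto(.487,.0016,.142,.28)
p=bot.grab_frame('scene'); save(p,'s5.png',(280,130,380,220,7))
"
```

```text
t 7.97 pos [0.4905 0.0046 0.1424] rot [ 3.141 -0.     0.292] q [-0.57  0.51  0.59  2.05 -0.44  0.7  -0.97] F [ 0.1 -1.6  0.7] M [-0.35 -0.25  0.02] w 0.0242 
D [-4.2  1.8  0.4] turn 0.012
```

View pics/s5.png

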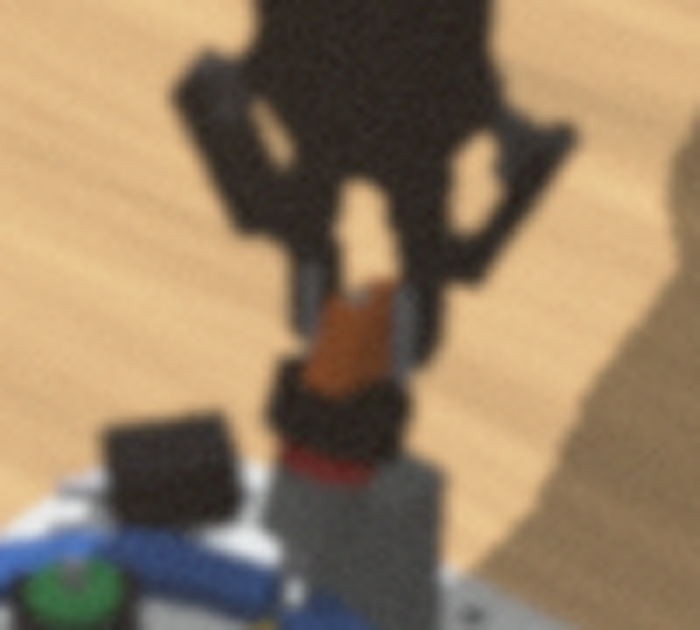

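Emit:
move_arm(moves="-2 1 0 -0.08; -4 2 0 -0.16; -4 2 0 -0.24; -4 2 0 -0.32; -4 2 0 -0.4; -4 2 0 -0.48; -4 2 0 -0.56; -4 2 0 -0.64; -4 2 0 -0.72; -4 2 0 -0.8")

```text
clock: 8.85
position: [0.4876, 0.0011, 0.1424]
tool_rot: [3.14, 0.0, 1.095]
force: [3.9, -3.8, -1.6]
grip_width: 0.0238
```

```bash
python3 -c "
from h import *
goto(.487,.0016,.142,1.2)
p=bot.grab_frame('scene'); save(p,'s6.png',(280,130,380,220,7))
"
```

```text
t 8.85 pos [0.4876 0.0011 0.1424] rot [3.14  0.    1.095] q [-0.41  0.46  0.37  2.05 -0.26  0.67 -0.34] F [ 3.9 -3.8 -1.6] M [-0.95 -0.93 -0.05] w 0.0238 
D [ 0.2 -0.8  0.4] turn -0.105
```

View pics/s6.png

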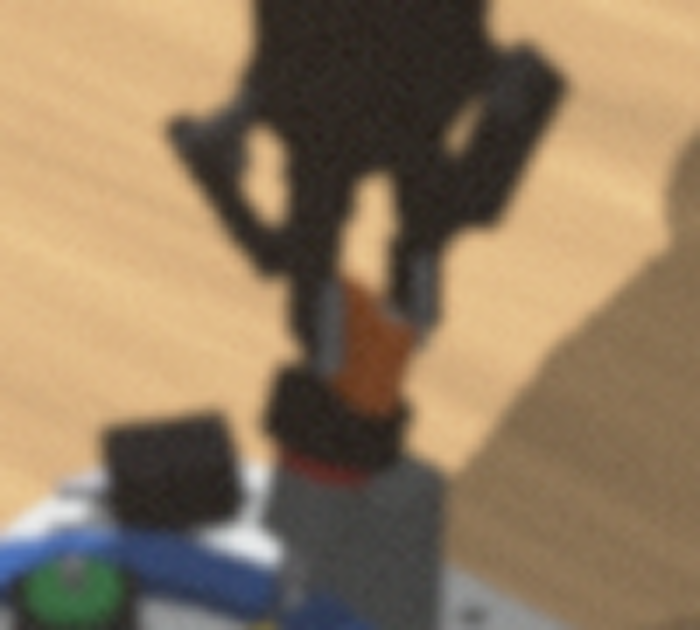

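The bar has turned well back between the pads, but the red sleeve is still visible at crop (325,468), so it has not dropped. I'll turn further and then open a bit.

Emit:
move_arm(moves="0 0 0 -0.06; 0 0 0 -0.12; 0 0 0 -0.18; 0 0 0 -0.24; 0 0 0 -0.28; 0 0 0 -0.28; 0 0 0 -0.28; 0 0 0 -0.28; 0 0 0 -0.28; 0 0 0 -0.28")

```text
clock: 9.73
position: [0.4881, 0.0002, 0.1426]
tool_rot: [3.139, 0.001, 1.369]
force: [4.5, -9.5, -1.2]
grip_width: 0.024
```

Emit:
move_arm(moves="0 0 0 0; 0 0 0 0; 0 0 0 0; 0 0 0 0; 0 0 0 0; 0 0 0 0; 0 0 0 0; 0 0 0 0; 0 0 0 0; 0 0 0 0", grip=0.6)

```text
clock: 10.57
position: [0.4871, 0.0015, 0.1423]
tool_rot: [-3.142, 0.0, 1.372]
force: [0.1, -0.5, -0.4]
grip_width: 0.0517
```

```bash
python3 -c "
from h import *
goto(.487,.0016,.142,1.2)
p=bot.grab_frame('scene'); save(p,'s7.png',(280,130,380,220,7))
"
```

```text
t 10.57 pos [0.4871 0.0015 0.1423] rot [-3.142  0.     1.372] q [-0.35  0.45  0.29  2.05 -0.21  0.66 -0.12] F [ 0.1 -0.5 -0.4] M [-0.05  0.04  0.07] w 0.0517 
D [ 0.  -0.2  0.3] turn 0.172
```

View pics/s7.png

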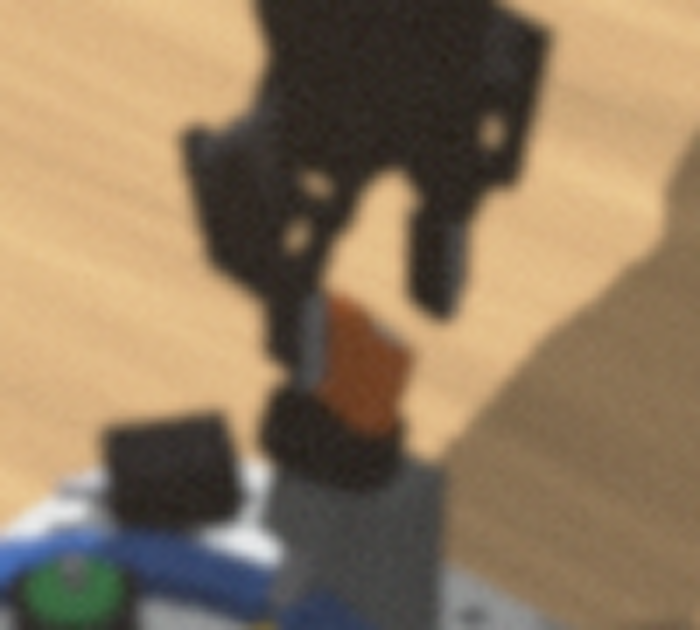

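The red sleeve is hidden, so the knob has dropped into its thread. I'll follow it down and turn forward.

Emit:
move_arm(moves="1 3 5 0.1; 1 3 10 0.2; 1 3 10 0.3; 1 3 10 0.4; 1 3 10 0.4; 1 3 10 0.4; 1 3 10 0.4; 1 3 10 0.4; 1 3 10 0.4; 1 3 10 0.4")

```text
clock: 11.45
position: [0.4903, 0.0018, 0.1323]
tool_rot: [3.142, -0.0, 0.973]
force: [0.8, 0.5, -0.2]
grip_width: 0.0511
```

Emit:
move_arm(moves="0 0 0 0; 0 0 0 0; 0 0 0 0; 0 0 0 0; 0 0 0 0.09; 0 0 0 0.18; 0 0 0 0.27; 0 0 0 0.36; 0 0 0 0.45; 0 0 0 0.54", grip=0.28)

```text
clock: 12.28
position: [0.4908, 0.0018, 0.1325]
tool_rot: [3.141, -0.001, 0.427]
force: [2.0, -0.6, 1.0]
grip_width: 0.024
```

```bash
python3 -c "
from h import *
goto(.4907,.0016,.132,-.5)
"
```

```text
t 12.28 pos [0.4908 0.0018 0.1325] rot [ 3.141e+00 -1.000e-03  4.270e-01] q [-0.53  0.52  0.55  2.06 -0.43  0.67 -0.85] F [ 2.  -0.6  1. ] M [-0.18 -0.56  0.03] w 0.024 
D [-0.2  0.2  0.5] turn 0.927
```

Emit:
move_arm(moves="0 0 0 0.09; 0 0 0 0.18; 0 0 0 0.27; 0 0 0 0.36; 0 0 0 0.45; 0 0 1 0.54; 0 0 1 0.63; 0 0 1 0.72; 0 0 1 0.81; 0 0 1 0.9")

```text
clock: 13.12
position: [0.4905, 0.0017, 0.1314]
tool_rot: [3.141, -0.001, -0.472]
force: [1.4, -2.9, -2.3]
grip_width: 0.024
```

```bash
python3 -c "
from h import *
goto(.491,.0016,.131,-1.4)
"
```

```text
t 13.12 pos [0.4905 0.0017 0.1314] rot [ 3.141e+00 -1.000e-03 -4.720e-01] q [-0.69  0.6   0.79  2.07 -0.65  0.73 -1.53] F [ 1.4 -2.9 -2.3] M [-0.21 -0.48  0.18] w 0.024 
D [ 0.5 -0.1  0.4] turn 0.928
```

q7 still has about 1 rad to spare, so I'll continue without a regrasp.

Emit:
move_arm(moves="0 0 0 0.08; 0 0 0 0.16; 0 0 0 0.24; 0 0 0 0.32; 0 0 0 0.4; 0 0 0 0.48; 0 0 0 0.56; 0 0 0 0.64; 0 0 0 0.7; 0 0 0 0.7")

```text
clock: 13.95
position: [0.491, 0.0025, 0.1314]
tool_rot: [-3.141, -0.0, -1.17]
force: [5.2, 4.5, 0.9]
grip_width: 0.024
```

```bash
python3 -c "
from h import *
goto(.491,.0016,.131,-1.4)
p=bot.grab_frame('scene'); save(p,'s8.png',(280,130,380,220,7))
"
```

```text
t 13.95 pos [0.491  0.0025 0.1314] rot [-3.141 -0.    -1.17 ] q [-0.8   0.7   0.98  2.07 -0.82  0.82 -2.06] F [5.2 4.5 0.9] M [ 1.12 -1.56  0.11] w 0.024 
D [0.8 0.4 0.4] turn 0.23
```

View pics/s8.png

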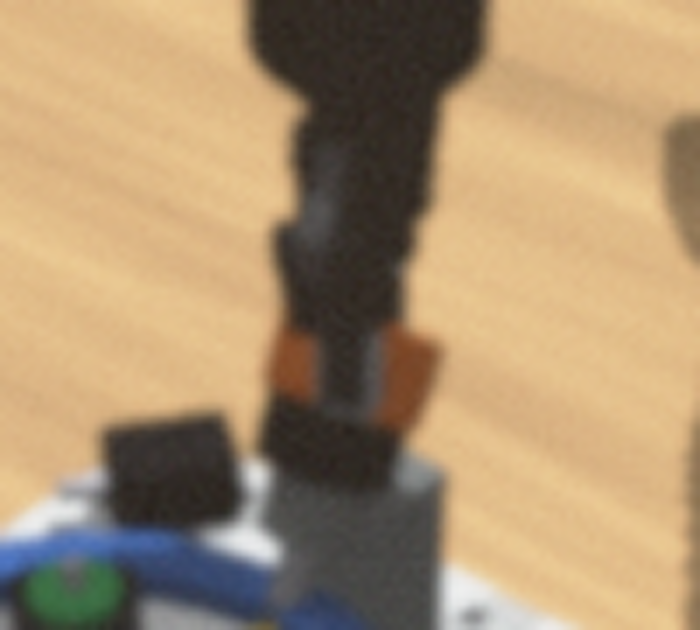

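The bar is nearly broadside to the camera and the sleeve is hidden. I'll keep turning to the stop.

Emit:
move_arm(moves="0 0 0 0.06; 0 0 0 0.12; 0 0 0 0.18; 0 0 0 0.24; 0 0 0 0.28; 0 0 0 0.32; 0 0 0 0.32; 0 0 0 0.32; 0 0 0 0.32; 0 0 0 0.32")

```text
clock: 14.83
position: [0.4919, 0.0039, 0.1317]
tool_rot: [-3.139, 0.002, -1.482]
force: [7.8, 11.6, 4.3]
grip_width: 0.0245
```

```bash
python3 -c "
from h import *
goto(.491,.0016,.131,-1.6)
"
```

```text
t 14.83 pos [0.4919 0.0039 0.1317] rot [-3.139e+00  2.000e-03 -1.482e+00] q [-0.83  0.75  1.05  2.07 -0.89  0.87 -2.3 ] F [ 7.8 11.6  4.3] M [ 2.91 -2.44  1.84] w 0.0245 
D [2.2 1.1 0.7] turn 0.118
```

The moment about z jumped from 0.1 to 1.8 N m, which means the stop is reached. Opening, backing up and checking.

Emit:
move_arm(moves="0 0 0 0; 0 0 0 0; 0 0 0 0; 0 0 0 0; 0 0 -10 0; 0 0 -30 0; 0 0 -60 0; 0 0 -90 0; 0 0 -120 0; 0 0 -120 0", grip=0.8)

```text
clock: 15.67
position: [0.4916, 0.0011, 0.256]
tool_rot: [-3.137, -0.0, -1.489]
force: [0.2, 0.6, -0.4]
grip_width: 0.0683
```

```bash
python3 -c "
from h import *
goto(.35,.3,.3,-1.4)
p=bot.grab_frame('scene'); save(p,'s9.png',(280,150,380,230,7))
for l in('knob_grip','knob_dash','notch','peg_top'):
  for d in bot.pinpoint(p,l)[:1]: print(l,d,at_depth(p,d['at']))
G=np.array([.486,.0016,.157]);Rz=Ro.from_euler('z',-.02).as_matrix()
a=np.array([-.407,0,.914]);X=np.array([.914,0,.407]);Y=np.array([0,1,0])
for L in(.0025,.01,.0135):
  for k in(1.3,1.5,1.7): 
    t=.6-k; w=lambda s:G+Rz@(-a*L+a*.01+s*(X*np.cos(t)+Y*np.sin(t)))
    print(L,k,'dash',w(.024),(proj(p,w(.024))-[280,150])*7,'other end',(proj(p,w(-.024))-[280,150])*7)
"
```

```text
t 15.67 pos [0.4916 0.0011 0.256 ] rot [-3.137 -0.    -1.489] q [-0.98  0.62  1.3   1.95 -0.68  1.11 -2.45] F [ 0.2  0.6 -0.4] M [ 0.    0.03 -0.01] w 0.0683 
D [-309.5  116.4  -44.6] turn -0.089
knob_grip {'at': [330.3, 179.9], 'conf': 0.86} [0.49809833 0.00374075 0.14783415]
knob_dash {'at': [366.6, 236.4], 'conf': 0.41} [0.48515752 0.10625261 0.02176209]
notch {'at': [322.7, 213.8], 'conf': 0.75} [0.52643961 0.00447066 0.06444159]
0.0025 1.3 dash [ 0.49941313 -0.01413262  0.17132598] [307.97388202 132.72101783] other end [443.80299504 161.14289304]
0.0025 1.5 dash [ 0.49620505 -0.01740773  0.16992689] [306.40718225 128.57238053] other end [445.98380019 165.405186  ]
0.0025 1.7 dash [ 0.49246845 -0.01992264  0.16828573] [307.63507947 125.19555826] other end [445.40049308 168.97214618]
0.01 1.3 dash [ 0.50246502 -0.01419366  0.16447098] [301.89084377 153.96416987] other end [437.48489446 182.04539559]
0.01 1.5 dash [ 0.49925694 -0.01746878  0.16307189] [300.35561954 149.72802849] other end [439.6318442  186.39302812]
0.01 1.7 dash [ 0.49552034 -0.01998369  0.16143073] [301.60869    146.26107879] other end [439.02031778 190.04937526]
0.0135 1.3 dash [ 0.50388923 -0.01422215  0.16127198] [299.06182257 163.84366154] other end [434.54640463 191.76689392]
0.0135 1.5 dash [ 0.50068115 -0.01749727  0.15987289] [297.54119228 159.56698097] other end [436.67765411 196.15406459]
0.0135 1.7 dash [ 0.49694456 -0.02001218  0.15823173] [298.80592538 156.05827181] other end [436.0530507  199.85182699]
```

View pics/s9.png

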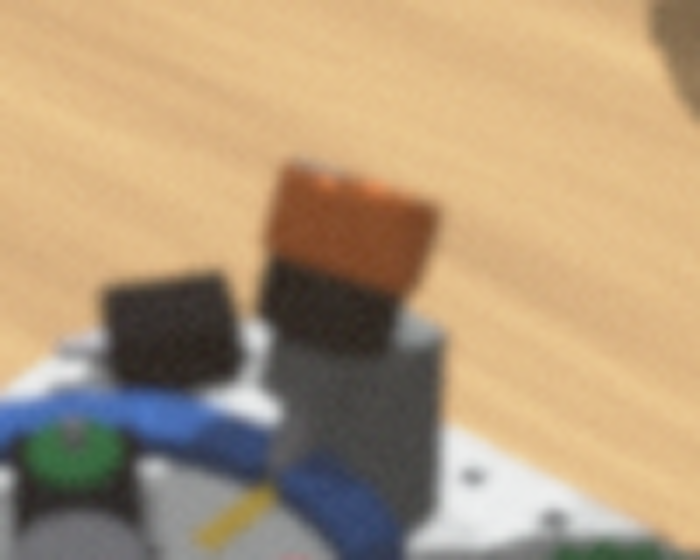

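The bar stands at about its stop: its slope of 0.29 lies between the predictions for 1.5 and 1.7 rad, at 13.5 mm depth. I'll move the arm aside and confirm from the top camera.

Emit:
move_arm(moves="0 0 0 -0.12; 0 0 0 -0.24; -30 12 -10 -0.36; -60 24 -20 -0.48; -95 36 -30 -0.6; -130 49 -40 -0.72; -165 62 -40 -0.84; -200 75 -40 -0.96; -235 88 -40 -1.08; -270 101 -40 -1.2")

```text
clock: 16.75
position: [0.3659, 0.2641, 0.291]
tool_rot: [3.141, 0.0, -0.282]
force: [0.8, -0.1, -0.8]
grip_width: 0.0683
```

```bash
python3 -c "
from h import *
goto(.35,.3,.3)
p=bot.grab_frame('top'); save(p,'t2.png',(255,140,395,285,5))
for l in('knob_grip','knob_dash','notch','peg_top'):
  for d in bot.pinpoint(p,l)[:1]: print(l,d,at_depth(p,d['at']))
hsv=cv2.cvtColor(p['frame'],cv2.COLOR_RGB2HSV);m=cv2.inRange(hsv,(4,140,80),(20,255,255));m[:225]=0;m[265:]=0;m[:,:310]=0;m[:,345:]=0
r,c=np.nonzero(m);print(len(c),cv2.minAreaRect(np.c_[c,r].astype(np.float32)))
Q=np.array([at_depth(p,(a,b)) for a,b in zip(c,r)]);Q=Q[Q[:,2]>.14];print(len(Q),Q[:,2].min(),Q[:,2].max(),Q.mean(0))
v=np.linalg.svd((Q-Q.mean(0)))[2][0];print('bar dir',v)
for k in(1.3,1.5,1.7):
  t=.6-k;print(k,Ro.from_euler('z',-.02).apply([.914*np.cos(t),np.sin(t),.407*np.cos(t)]))
"
```

```text
t 16.75 pos [0.3659 0.2641 0.291 ] rot [ 3.141  0.    -0.282] q [-1.69  0.37  1.22  1.99 -0.4   1.05 -2.14] F [ 0.8 -0.1 -0.8] M [ 0.04 -0.06 -0.02] w 0.0683 
D [-25.2 -30.1  -9. ] turn 0
knob_grip {'at': [425.8, 223.4], 'conf': 0.63} [ 0.54518501 -0.25673998  0.0234236 ]
knob_dash {'at': [337.0, 243.9], 'conf': 0.65} [ 0.49302512 -0.020206    0.15893353]
notch {'at': [328.0, 235.0], 'conf': 0.78} [ 0.51501117 -0.00174023  0.13376399]
peg_top {'at': [288.6, 189.3], 'conf': 0.83} [0.62549793 0.08664893 0.12086007]
189 ((326.5000305175781, 245.00003051757812), (9.391485214233398, 24.149532318115234), 63.43495178222656)
179 0.14028547436955152 0.16105090161763203 [0.49161483 0.00468929 0.15243537]
bar dir [-0.53220743  0.84357364 -0.07168515]
1.3 [ 0.68604246 -0.65806923  0.31129077]
1.5 [ 0.55237239 -0.79453252  0.25299526]
1.7 [ 0.39668098 -0.89932031  0.18461362]
```

View pics/t2.png

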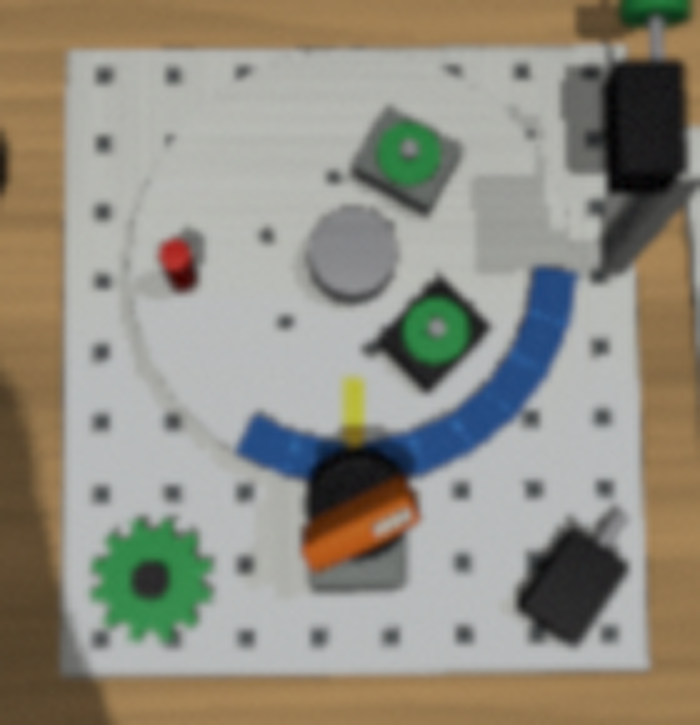

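The stripe points at the lock pin, the peg is at its stop, the gear and motor are unmoved, and the dash is at (392,520). The bar angle estimates range from about 1.5 to 1.7 rad, so I'll fit the bar's silhouette more carefully.

```bash
cat > fit.py <<'E'
from h import *
from scipy.optimize import minimize
import itertools
a=np.array([-.407,0,.914]);X=np.array([.914,0,.407]);Y=np.array([0,1,0]);Rz=Ro.from_euler('z',-.02).as_matrix()
for n in('top','scene'):
    p=bot.grab_frame(n); hsv=cv2.cvtColor(p['frame'],cv2.COLOR_RGB2HSV)
    g=proj(p,[.49,.0016,.15]).astype(int); box=np.zeros((400,640),np.uint8); box[g[1]-22:g[1]+22,g[0]-22:g[0]+22]=255
    m=cv2.inRange(hsv,(3,120,60),(20,255,255))&box
    if n=='top': # dash fills
        m=cv2.morphologyEx(m,cv2.MORPH_CLOSE,np.ones((5,5)))
    M=cv2.resize(m,None,fx=8,fy=8,interpolation=cv2.INTER_LINEAR)>127
    def pts(v):
        k,ox,oy=v; t=.6-k; u=X*np.cos(t)+Y*np.sin(t); w=-X*np.sin(t)+Y*np.cos(t)
        C=np.array([.486+ox/1000,.0016+oy/1000,.157])
        return np.array([proj(p,C+Rz@(-a*.0135+i*.028*u+j*.008*w+h*a)) for i,j,h in itertools.product((-1,1),(-1,1),(-.022,.010))])
    def cost(v):
        h=cv2.convexHull(((pts(v)+.5)*8).astype(np.float32)); q=np.zeros(M.shape,np.uint8); cv2.fillConvexPoly(q,h.astype(np.int32),1)
        return -(M&(q>0)).sum()/(M|(q>0)).sum()
    for k in(1.2,1.3,1.4,1.5,1.6,1.7,1.8):
        r=minimize(lambda v:cost([k,*v]),[0,0],method='Nelder-Mead',options=dict(initial_simplex=[[0,0],[3,0],[0,3]],maxiter=50)); print(n,k,round(-r.fun,3),r.x.round(1))
E
python3 fit.py
```

```text
top 1.2 0.583 [-2.2  0.8]
top 1.3 0.656 [-1.5  1.3]
top 1.4 0.711 [-1.  1.]
top 1.5 0.75 [0. 0.]
top 1.6 0.774 [-0.7  0.1]
top 1.7 0.773 [-1.   1.6]
top 1.8 0.76 [-0.2  0.5]
scene 1.2 0.871 [3. 0.]
scene 1.3 0.873 [ 2.5 -1.1]
scene 1.4 0.878 [ 2.3 -1.4]
scene 1.5 0.891 [ 1.9 -1.8]
scene 1.6 0.904 [ 1.7 -1.8]
scene 1.7 0.892 [ 1.6 -1.2]
scene 1.8 0.876 [ 1.5 -2. ]
```

The fits peak at about 1.6–1.7 rad in both cameras, which agrees with the hard stop felt. Handing in.

```bash
python3 -c "
from h import *
print(bot.job_done()); goto(.35,.3,.3)"
```

```text
the job is handed in; nothing more can be done
None
the job is handed in; nothing more can be done
```

The job is done and handed in at about 17 s on the robot's clock. The hand-in gives no verdict, so the state below is from my own checks.

**What I did:** I pushed the peg anticlockwise between loosely open fingers until the table sat in its click stop. I then turned the knob back with a loose hold. Its red sleeve disappeared, so it had dropped into the thread. I turned it forward to the stop, let go, and moved the arm clear.

**Last checks:**
- **Turntable:** in the last top view, the peg top is about 3–4 mm from its predicted place, the yellow stripe points at the lock pin, and the notch gap had matched within 1–2 mm earlier.
- **Knob stop:** while turning, the moment about z jumped from 0.1 to 1.8 N m, which I read as the hard stop.
- **Knob angle:** fitting the bar's outline gave the best match at about 1.6–1.7 rad in both cameras. One rougher estimate, from the depth points of the bar, came out nearer 1.5 rad, which is right at the pass limit.
- **Lock pin:** the height of the dash agrees with about 13.5 mm down, and the red sleeve is hidden.
- **Loose parts:** the gear and motor looked unmoved in the last crop. The others lay outside that crop and outside the arm's path, so I did not re-measure them.

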